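Take the combination lock off the craft-knife box

ROBOT

A 6-joint arm with a two-finger parallel gripper is mounted at the origin on the work surface. World frame = base frame: x ahead of the robot, y to its left, z up, the work surface at z = 0. Lengths are in mm, angles in rad, forces in N, time in s.
With the tool pointing down it reaches from about 250 to 775 mm from the base axis. Payload 8.9 kg.
Tool frame: the origin (TCP) lies at the very end of the fingers, on their centre line; the grasp point (between the pads) lies 19 mm behind it; z points along the fingers, y is the line along which they close (so a half turn about z gives the same grasp; the last joint's range is limited). The gripper opens to 85 mm and grips with 20 to 120 N. Pads are 22 mm wide; open, the fingers measure 114 mm over their backs; the gripper's body (76 mm by 85 mm) begins 54 mm behind the grasp point. The pads swing forward as they close: fully open they stand 13 mm farther back than shut.
Start: joints at [1.011, 0.291, -0.153, 1.127, 0, 1.431], TCP at [214.452, 479.202, 231.305] pointing down, gripper open.
Joint ranges: [-2.52, 2.52], [-0.91, 1.74], [-1.3, 1.37], [-1.96, 2.02], [-1.52, 1.47], [-3.14, 3.14]. Speed limits (rad/s): [2.22, 2.22, 2.79, 3.14, 3.14, 3.14].

INTERFACE

Orientations are given as [roll, pitch, yaw] about the fixed x, y, z axes, in that order (R = Rz(yaw) Ry(pitch) Rx(roll)).
In Python, from station import r, optics gives the robot as it stands.
- The arm moves only by the shell command python3 -m inch 'ROWS' [OPENING] [FORCE]. ROWS is JSON, a list that holds one entry, the list of rows, each a list of 4 numbers: the shift along the tool's x, y, z in m, then the turn about the tool's z in degrees. A call has exactly 5 rows; each row shifts and turns the commanded pose from where the row before left it, along the tool's axes as they then stand; what a row does not reach is not made up. A row lasts 1/12 s, in which the tool goes at most 41.7 mm and 7.16 degrees, less where a joint would pass 70% of its speed; a pose out of reach is approached as far as the arm can. A call with a gripper value outside its range is refused whole. OPENING is the finger opening in m, from 0 to 0.0854, set as the call begins (- or left out, the last holds). The fingers move at their own pace and stop on an object; FORCE is the grip in N (left out, the last holds). Time passes only in rows, so rows that do not move let the fingers close, or fill a call up. It gives the time, the measured TCP pose, the force, the opening and the grip force at its end, in the units of the state.
- r.get_state(): the state, without advancing time (a new reading comes with each control period).
- optics.grab_frame(name): name is "scene" or "top" or "wrist"; returns a dict with "frame" (420x560x3 uint8, red, green, blue), "fx", "fy", "cx", "cy" (pixels), "camera_from_world" (4x4, takes a point from world to camera coordinates). Camera axes: x right, y up, looking along -z (the intrinsics and any distortion apply to the point x, -y, -z); pixel columns grow to the right and rows downward; lengths in mm; the calibration is good to about 2 mm. A picture is of the moment at which its call begins. There is no depth.
- r.hand_in(): hands the job in; it is judged then, once.
Trained networks look in a picture, given as the dict that the camera call returned (one of the last four; its "shot" number tells which), for a name from the list of things; names that differ only in an ending like _2 or _b are one class to them, and where a whole thing is asked for, a point or a joint stands for the part that bears it (a point fixed in the world has none). Each returns a list of dicts, best first, with "score" (0 to 1); they miss things now and then, are a little off and sometimes report something else, mostly with a low value. They report only what shows in the picture. A call takes as long as a camera call. They do not tell look-alikes from the thing itself.
- optics.spot_in(name, picture): "box" ([left, top, width, height] in pixels, round what is visible of it).
- optics.mark_of(name, picture): "pixel" ([row, column] in pixels: a listed point, or the origin of a listed thing).
The state is a dict: "t": time; "joints": joint angles; "joint_velocities": joint speeds; "tau": joint torques, N m; "eef_pos": TCP position; "tcp_rot": TCP orientation; "contact_force": force on the tool from outside, world axes, zero at the start; "torque": the same for the moment, N m; "grip_width": finger opening in mm; "gripper_force": force on a finger pad.
Only numpy, scipy, OpenCV 4.12 (cv2) and the standard library are available. Lean on these libraries where they do the work, as an engineer would, in place of code of your own. Each camera call takes 0.05 s, during which the arm holds its last target. There are 200 camera calls.

TASK

Open the dial lock on the lid of the grey steel box: turn the dial click by click until its pointer ridge points at the raised rib on the case's front edge (the hasp-hinge side, towards the robot) and rests in that click. Then take the lock by its case, not by the dial, pull it straight up off the two prongs of the shackle, and hold it up level, dial on top, at least 10 cm above where it sat. Finish while still holding it there, and leave the bottle, bowl and cup undisturbed.

Things in the scene. Friction and masses are not known exactly. Their poses are not given: they have to be found in the camera images.
- box: Grey steel box, fixed to the table: 206 mm (x) by 276 mm (y), lid top 80 mm above the table. Origin: centre of its underside; z up; its front, with the hasp hinge, faces its -x. A 3 mm steel hasp strap lies on the lid towards the front, and two steel shackle prongs stand up through it.
- seat (a point): Point on the box midway between the two prongs, 98 mm above the table, at x = -30 mm, y = 0 in the box frame. The prongs, fixed to the box, stand 40 mm apart along the box's y and end 128 mm above the table; collars on them at 98 mm carry the lock, 18 mm clear of the lid. The lock's origin lies here while it is seated. Axes as the box.
- lock: The lock, loose but locked on the prongs, 0.25 to 0.5 kg. Case: plain aluminium block 52 (x) by 64 (y) by 40 mm (z); origin at the centre of its underside, z up, x and y as the box's while seated. Blind slots in its underside take the prongs (30 mm deep in, 1 mm play). With the dial over 15 degrees off the rib the bolt holds it: it lifts only 2 to 3 mm. In the opening click it lifts freely.
- index (a point): Top of the index rib on the lock: a bump 5.5 by 5 mm, 4 mm high, on the case top at the middle of its -x edge, 22.5 mm from the dial's axis. Small flat marks round the dial show the other clicks.
- dial: The lock's dial: a black knurled round knob, 36 mm in diameter, 22 mm high, standing 1 mm above the middle of the case top; its axis is the lock's z axis. Origin on the axis at the case top, 40 mm above the lock's origin; the knob's top is 63 mm above it. A ridge 18 by 4 mm, 2 mm high, on its top from the axis to its own -x side is the pointer. It lifts with the lock.
- dial_turn (a joint): Dial angle, rad: 0 with the pointer at the rib (the opening click), growing anticlockwise seen from above. Starts 2 to 4 clicks anticlockwise (1.05 to 2.1), so turn it clockwise. A sprung click every 30 degrees (0.524) draws the dial in and holds it; passing one takes about 0.1 N m. Stops at -0.65 and 2.70. Grip the knob from above, finger tips just clear of the case; regrip for long turns.
- pointer (a point): Outer end of the pointer ridge on the dial's top, 16 mm from the dial's axis and 65 mm above the lock's origin; it lies towards the lock's -x when the dial is at the rib.
- bottle: Bystander: closed paint bottle, 58 mm in diameter, 170 mm tall, standing left of the box. Origin: centre of its underside.
- bowl: Bystander: terracotta bowl, 110 mm across, 50 mm high, right of the box. Origin: centre of its underside.
- jar: Bystander: white cup, 70 mm across, 85 mm high, left of the box, beyond the bottle. Origin: centre of its underside.
There are look-alikes about, which are no part of the job. Leave any pink or red look-alike of the lock alone.

How it is judged (in metres and radians):
On the way, in this order (a step that is already met when the one before it is completed fails the run):
1. the dial rests in the opening click, pointer at the rib, with the lock still seated (value of joint dial_turn between -0.17 and 0.17 rad and z of lock in the frame of box below 0.104 m), for 0.3 s.
2. the lock, held by its case, is pulled up clear of the prongs (z of lock in the frame of box above 0.138 m and contact force between the fingers and lock above 1 N), for 0.1 s.
At the end, for the whole second after the job is handed in: The lock is held still in the fingers by its case (fingers not on the dial), dial up and level within 11 degrees, its underside at least 90 mm above where it sat, touching nothing else of the box; bottle, bowl and cup stand within 25 mm of where they were (z of lock in the frame of box above 0.188 m and angle between lock's own z axis and vertical below 0.2 rad and contact force between the fingers and lock above 1 N and contact force between lock and box below 0.1 N and linear speed of lock below 0.03 m/s and contact force between the fingers and dial below 0.5 N and distance of each of bottle, bowl, jar from where it was at the start of the episode below 0.025 m and angle between each of bottle, bowl, jar's own z axis and vertical below 0.15 rad); the arm keeps its last pose, push and grip.
It fails at once if the lock is lifted by its dial (z of lock in the frame of box above 0.11 m and contact force between the fingers and dial above 0.5 N).
It fails at once if a bystander is pushed away or knocked over (distance of any of bottle, bowl, jar from where it was at the start of the episode above 0.04 m or angle between any of bottle, bowl, jar's own z axis and vertical above 0.4 rad).
It also fails if it takes over 64 s, if anything falls off the work surface, if the arm or the gripper's body presses on something with over 40 N, if the wrist force passes 120 N, or if a joint passes its speed limit or range.

## Working session

There is one attempt and no reset: what is moved stays moved. The work goes in short steps, Python scripts to look and compute and a shell command to move; the robot and the scene stay as the last step left them, time stands still between calls to the robot, and variables do not carry over. Pictures are saved under pics/ and viewed, at most 10 in all, crops included, and the job is handed in when it is done.

```bash
ls; mkdir -p pics
cat > h.py <<'E'
import numpy as np, cv2
from station import r, optics
def ray(p,px):
    T=np.array(p["camera_from_world"]);R=T[:3,:3];c=-R.T@T[:3,3]
    d=R.T@np.array([(px[1]-p["cx"])/p["fx"],-(px[0]-p["cy"])/p["fy"],-1.]);return c,d
def atz(p,px,z):
    c,d=ray(p,px);return c+d*(z-c[2])/d[2]
def proj(p,X):
    T=np.array(p["camera_from_world"]);q=T[:3,:3]@np.array(X)+T[:3,3]
    return [p["cy"]-p["fy"]*q[1]/-q[2],p["cx"]+p["fx"]*q[0]/-q[2]]
def save(p,n): cv2.imwrite("pics/"+n,p["frame"][:,:,::-1])
E
python3 - <<'E'
from h import *
Z=dict(seat=98,lock=98,index=142,dial=138,pointer=163,box=0,bottle=0,bowl=0,jar=0)
ims=[]
for n in("scene","top"):
    p=optics.grab_frame(n);ims.append(p["frame"])
    print(n,[k for k in p],p["fx"])
    for k,z in Z.items():
        for m in optics.mark_of(k,p)[:3]: print(k,np.round(m["pixel"]),round(m["score"],2),atz(p,m["pixel"],z).round())
im=np.hstack(ims);cv2.imwrite("pics/a.png",cv2.resize(im,(800,300))[:,:,::-1])
save(p,"top.png")
print(r.get_state())
E
```

```text
pics
scene ['frame', 'fx', 'fy', 'cx', 'cy', 'camera_from_world', 'shot'] 407.62201276855495
seat [210. 247.] 0.61 [591. -86.  98.]
lock [208. 245.] 0.68 [585. -92.  98.]
lock [195. 294.] 0.64 [520.  46.  98.]
lock [298. 238.] 0.57 [881. -79.  98.]
index [288. 230.] 0.9 [886. -94. 142.]
index [183. 292.] 0.84 [520.  35. 142.]
index [240. 395.] 0.7 [719. 292. 142.]
dial [186. 212.] 0.67 [ 543. -188.  138.]
dial [186. 290.] 0.51 [529.  32. 138.]
dial [288. 238.] 0.49 [882. -75. 138.]
pointer [283. 231.] 0.76 [888. -90. 163.]
pointer [187. 242.] 0.74 [572. -99. 163.]
pointer [182. 252.] 0.7 [547. -73. 163.]
box [238. 244.] 0.93 [610. -95.   0.]
bottle [209. 392.] 0.93 [453. 359.   0.]
bowl [216. 159.] 0.81 [ 535. -362.    0.]
jar [241. 394.] 0.72 [591. 341.   0.]
top ['frame', 'fx', 'fy', 'cx', 'cy', 'camera_from_world', 'shot'] 469.0932466225568
seat [218. 304.] 0.72 [579. -84.  98.]
lock [282. 309.] 0.85 [421. -90.  98.]
lock [287. 252.] 0.8 [412.  51.  98.]
lock [142. 299.] 0.73 [778. -79.  98.]
index [224. 305.] 0.76 [559. -81. 142.]
index [277. 306.] 0.75 [433. -79. 142.]
index [21
[... 441 characters left out ...]
, 'joints': array([ 1.01067920e+00,  2.90690766e-01, -1.53359485e-01,  1.12672413e+00,
       -3.04889692e-06,  1.43151577e+00]), 'joint_velocities': array([ 2.06666826e-03, -2.39823829e-04, -1.00862289e-05, -2.49301392e-04,
        1.74562387e-03, -1.12576915e-03]), 'tau': array([-4.64090808e-04, -5.37033319e+01,  3.31643879e+01,  1.74140674e-03,
       -2.48824626e-04,  2.25186585e-05]), 'eef_pos': array([214.46914282, 479.20709418, 231.32505056]), 'tcp_rot': array([3.14157134e+00, 6.06598396e-06, 2.72075609e+00]), 'contact_force': array([-0.19248581, -0.45760976, -0.05642216]), 'torque': array([ 0.00908418, -0.03377327,  0.02657865]), 'gripper_force': 0.0, 'grip_width': 85.32928897766902}
```

View pics/top.png

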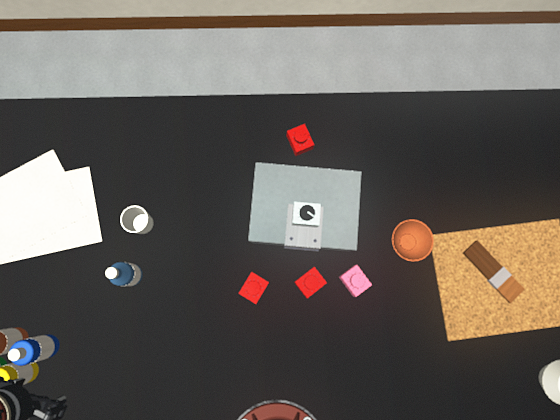

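View pics/a.png

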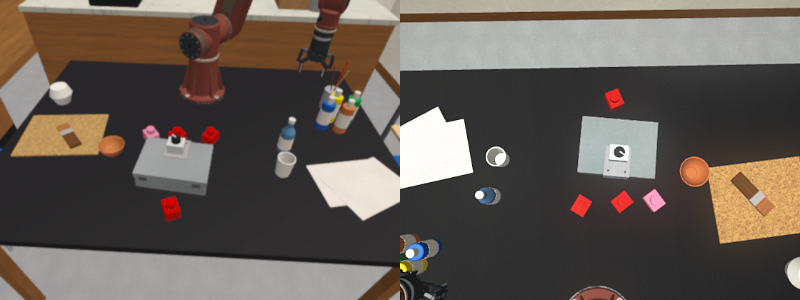

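The target is the lock with the light case on the grey box at about (585, -87). In the top view its dial is at row 212, column 306, and its pointer faces right and slightly down. The red and pink blocks are decoys. I'll move above the lock next.

```bash
python3 -m inch '[[[-0.028,-0.018,-0.003,0],[-0.028,-0.018,-0.003,0],[-0.028,-0.018,-0.003,0],[-0.028,-0.018,-0.003,0],[-0.028,-0.018,-0.003,0]]]'
python3 -m inch '[[[-0.028,-0.018,-0.003,0],[-0.028,-0.018,-0.003,0],[-0.028,-0.018,-0.003,0],[-0.028,-0.018,-0.003,0],[-0.028,-0.018,-0.003,0]]]'
python3 -m inch '[[[-0.028,-0.018,-0.003,0],[-0.028,-0.018,-0.003,0],[-0.028,-0.018,-0.003,0],[-0.028,-0.018,-0.003,0],[-0.028,-0.018,-0.003,0]]]'
python3 -m inch '[[[-0.028,-0.018,-0.003,0],[-0.028,-0.018,-0.003,0],[-0.028,-0.018,-0.003,0],[-0.028,-0.018,-0.003,0],[0,0,0,0]]]'
cat > look.py <<'E'
from h import *
import sys
p=optics.grab_frame("wrist");save(p,sys.argv[1])
s=r.get_state();print(s["t"],s["eef_pos"].round(1),s["tcp_rot"].round(3),s["joints"].round(2))
for k,z in dict(seat=98,index=142,dial=138,pointer=163).items():
    for m in optics.mark_of(k,p)[:2]: print(k,np.round(m["pixel"]),round(m["score"],2),atz(p,m["pixel"],z).round(1))
E
python3 look.py w1.png
```

```text
t: 1.42
eef_pos: [306.0, 338.6, 246.5]
tcp_rot: [3.141, 0.0, 2.721]
contact_force: [1.0, 0.5, 0.6]
grip_width: 85.5
gripper_force: 0.0
t: 1.83
eef_pos: [397.1, 199.0, 261.7]
tcp_rot: [3.141, 0.0, 2.721]
contact_force: [0.6, 0.4, -0.1]
grip_width: 85.4
gripper_force: 0.0
t: 2.25
eef_pos: [488.2, 59.6, 276.6]
tcp_rot: [3.141, 0.0, 2.721]
contact_force: [1.1, 1.1, -0.1]
grip_width: 85.4
gripper_force: 0.0
t: 2.67
eef_pos: [563.1, -55.0, 288.0]
tcp_rot: [-3.141, 0.002, 2.717]
contact_force: [-1.4, -0.5, 0.6]
grip_width: 85.4
gripper_force: 0.0
2.7167 [561.6 -52.8 287.8] [-3.141  0.     2.718] [-0.22  0.34  0.07  1.3  -0.    0.2 ]
seat [229.  56.] 0.37 [ 514.6 -292.7   98. ]
index [136.  83.] 0.87 [ 451.2 -186.4  142. ]
index [350. 319.] 0.67 [736.8 -86.  142. ]
dial [116.  99.] 0.88 [ 442.  -166.7  138. ]
dial [226. 258.] 0.79 [587.3 -86.4 138. ]
pointer [ 78. 197.] 0.84 [453.5 -72.5 163. ]
pointer [357. 328.] 0.78 [730.4 -77.2 163. ]
```

View pics/w1.png

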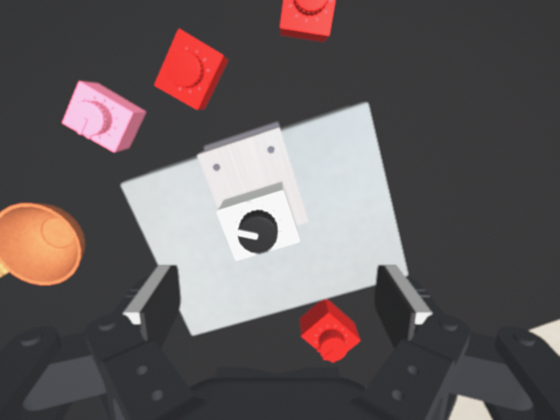

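The wrist view shows the target case with corners near (207,217), (190,285), (241,300) and (261,235). Its black dial is at about (231,259) and the white pointer ridge points image-left, ending at about (235,238). I'll work out the geometry from this.

Run:
```python
from h import *
p=optics.grab_frame("wrist")
L=[(184,121),(103,368),(274,408),(335,192)]
C=np.array([atz(p,q,80)[:2] for q in L]);print(C.round(1),C.mean(0))
print((-np.diff(C[:2],axis=0)).round(1))
D=np.array([atz(p,q,138)[:2] for q in [(207,217),(190,285),(241,300),(261,235)]]);print(D.round(1),D.mean(0))
for M in(C,D):
    (c,s,a)=cv2.minAreaRect(M.astype(np.float32));print(np.round(c,1),np.round(s,1),a)
# white ridge blob on dial
f=p["frame"].astype(int)
e=atz(p,(235.5,238),163);print("ptr",e.round(1))
# dial: dark blob
h=f.max(2);m=np.zeros(h.shape,np.uint8);m[200:262,225:292]=(h[200:262,225:292]<90);n,l,st,ce=cv2.connectedComponentsWithStats(m)
i=1+st[1:,4].argmax();print(st[i],ce[i],atz(p,ce[i][::-1],161).round(1),atz(p,ce[i][::-1],150).round(1))
cv2.imwrite("pics/w2.png",cv2.resize(p["frame"][180:280,200:320,::-1],None,fx=5,fy=5,interpolation=2))
```

```text
[[ 498.5 -207.1]
 [ 528.    64. ]
 [ 728.1   42.7]
 [ 700.  -228.8]] [613.64759711 -82.31011971]
[[ -29.5 -271.1]]
[[ 552.  -107. ]
 [ 562.7  -43.5]
 [ 614.1  -50.5]
 [ 607.7 -116. ]] [584.11414241 -79.2475491 ]
[613.9 -82.3] [272.9 202.6] 83.85282897949219
[585.1 -79.1] [65.7 56.5] 80.87158966064453
ptr [577.2 -94.7 163. ]
[ 235  216   38   42 1103] [254.40888486 236.40072529] [584.4 -82.6 161. ] [588.2 -85.2 150. ]
```

View pics/w2.png

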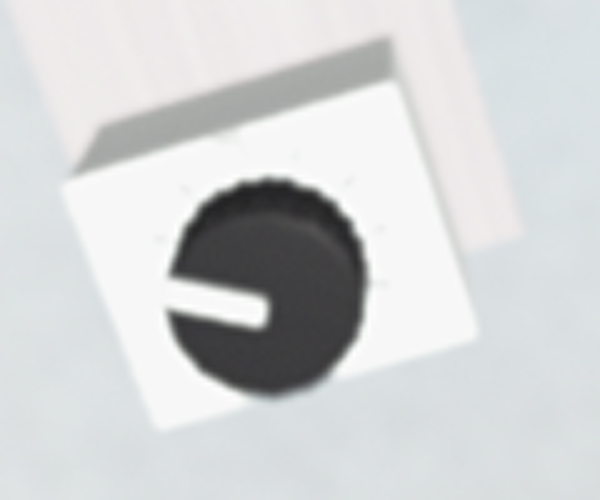

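The box yaw is about -6.2° and the lock sits at about (584.5, -79.3). The box and case estimates agree. The pointer is about 58° anticlockwise of the rib, which is 2 clicks, so I need about +60° of tool turn. I'll descend over the knob.

```bash
python3 -m inch '[[[-0.0064,-0.003,0.015,0],[-0.0064,-0.003,0.015,0],[-0.0064,-0.003,0.015,0],[-0.0064,-0.003,0.015,0],[-0.0064,-0.003,0.015,0]]]' 0.07 30
python3 -m inch '[[[0,0,0.015,0],[0,0,0.015,0],[0,0,0.012,0],[0,0,0.010,0],[0,0,0,0]]]'
python3 look.py w3.png
python3 - <<'E'
from h import *
p=optics.grab_frame("top");cv2.imwrite("pics/t2.png",p["frame"][150:260,240:370,::-1])
E
```

```text
t: 3.38
eef_pos: [583.3, -76.2, 213.0]
tcp_rot: [3.141, 0.0, 2.722]
contact_force: [-0.4, -0.1, -0.6]
grip_width: 69.8
gripper_force: 0.0
t: 3.8
eef_pos: [582.1, -76.0, 159.6]
tcp_rot: [-3.141, -0.003, 2.722]
contact_force: [-0.5, 0.8, -0.0]
grip_width: 70.0
gripper_force: 0.0
3.85 [582.7 -76.3 160.8] [-3.141e+00 -1.000e-03  2.722e+00] [-0.25  0.46 -0.1   1.02  0.    0.17]
index [115.   4.] 0.97 [ 467.  -164.1  142. ]
index [ 27. 182.] 0.82 [468.6 -70.7 142. ]
dial [ 12. 155.] 0.82 [457.2 -79.2 138. ]
dial [264. 264.] 0.62 [587.2 -86.2 138. ]
pointer [280. 227.] 0.67 [576.8 -99.8 163. ]
pointer [ 13. 166.] 0.6 [468.  -70.8 163. ]
```

View pics/w3.png

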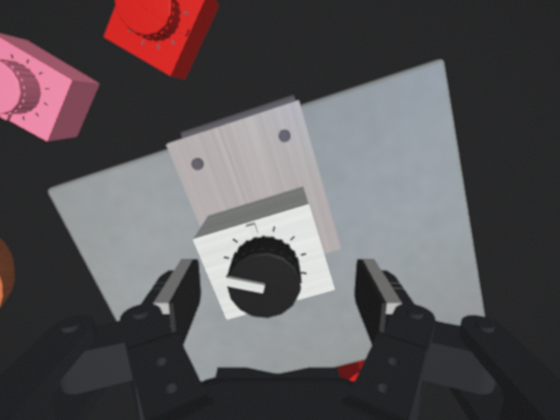

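The dial top is at about (286,264) and the pads are either side at columns 200 and 357. The pointer is still at image-left.

Run:
```python
from h import *
p=optics.grab_frame("wrist")
print(atz(p,(286,264),161).round(1), atz(p,(286,228.5),161).round(1),atz(p,(286,301),161).round(1))
for o in(0,-5,5,-19): print(proj(p,[584.5,-79.3,161+o]))
s=r.get_state();e=s["eef_pos"];print(proj(p,e),e)
print("caseTop",[atz(p,q,138).round(1)[:2] for q in[(238,194),(205,309),(290,334),(319,228)]])
```

```text
[591.  -87.6 161. ] [ 583.9 -103.3  161. ] [598.3 -71.1 161. ]
[np.float64(268.8359152908638), np.float64(274.0291790788402)]
[np.float64(264.03583442287595), np.float64(274.1326917245564)]
[np.float64(273.93226464987623), np.float64(273.9192774708977)]
[np.float64(251.9684019880065), np.float64(274.39292314412813)]
[np.float64(267.09657886874277), np.float64(277.6612055619445)] [583.85094682 -77.10864222 162.0869301 ]
caseTop [array([ 561. , -116.3]), array([569.1, -52.6]), array([621.4, -58.9]), array([ 614.1, -122.3])]
```

Seen from close up, the dial is at (591, -87.5), and the case corners, dial disc and pad midline all agree. The correction is tool x -12 mm and tool y -7 mm.

```bash
python3 -m inch '[[[-0.004,-0.0025,0,0],[-0.004,-0.0025,0,0],[-0.004,-0.002,0,0],[0,0,0,0],[0,0,0,0]]]'
python3 look.py w4.png
```

```text
t: 4.57
eef_pos: [591.7, -88.8, 161.2]
tcp_rot: [3.142, -0.0, 2.72]
contact_force: [-0.1, 1.0, -0.1]
grip_width: 70.1
gripper_force: 0.0
4.6167 [591.5 -88.5 161.2] [ 3.142 -0.     2.72 ] [-0.27  0.47 -0.07  1.03  0.    0.15]
seat [242. 277.] 0.36 [604.2 -94.7  98. ]
index [98. 10.] 0.95 [ 471.1 -170.2  142. ]
index [204. 263.] 0.86 [565.1 -85.3 142. ]
dial [66. 23.] 0.69 [ 460.9 -159.   138. ]
dial [240. 277.] 0.66 [587.4 -87.4 138. ]
pointer [255. 245.] 0.87 [578.7 -99.8 163. ]
```

View pics/w4.png

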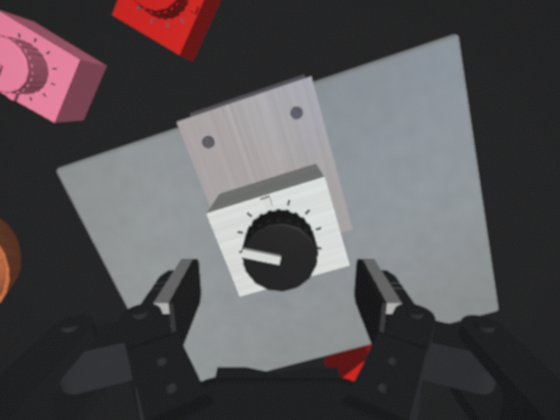

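The dial top is now at about (258,280), close to centred between the pads but about 4 mm towards tool +x. The network's index and dial marks agree on (587.5, -87.3). I'll correct that, lower to 145 mm and close.

```bash
python3 -m inch '[[[0.002,0,0.004,0],[0.002,0,0.004,0],[0,0,0.004,0],[0,0,0.004,0],[0,0,0,0]]]'
python3 -m inch '[[[0,0,0,0],[0,0,0,0],[0,0,0,0],[0,0,0,0],[0,0,0,0]]]' 0.02 30
python3 -m inch '[[[0,0,0,0],[0,0,0,0],[0,0,0,0],[0,0,0,0],[0,0,0,0]]]'
```

```text
t: 5.23
eef_pos: [587.3, -86.5, 144.2]
tcp_rot: [-3.141, -0.001, 2.721]
contact_force: [0.2, 0.1, -1.1]
grip_width: 70.0
gripper_force: 0.0
t: 5.65
eef_pos: [588.2, -86.5, 145.7]
tcp_rot: [3.141, 0.001, 2.721]
contact_force: [-0.1, 2.7, 2.6]
grip_width: 34.7
gripper_force: 30.2
t: 6.07
eef_pos: [588.1, -86.6, 145.6]
tcp_rot: [3.141, 0.001, 2.721]
contact_force: [0.4, 4.4, 5.5]
grip_width: 34.4
gripper_force: 30.5
```

```bash
python3 -m inch '[[[0,0,0,6],[0,0,0,6],[0,0,0,6],[0,0,0,6],[0,0,0,6]]]'
python3 -m inch '[[[0,0,0,6],[0,0,0,6],[0,0,0,6],[0,0,0,6],[0,0,0,6]]]'
python3 -m inch '[[[0,0,0,0],[0,0,0,0],[0,0,0,0],[0,0,0,0],[0,0,0,0]]]'
python3 look.py w5.png
```

```text
t: 6.48
eef_pos: [587.8, -87.0, 145.5]
tcp_rot: [-3.141, 0.001, 2.192]
contact_force: [0.0, 1.8, 5.9]
grip_width: 34.6
gripper_force: 30.6
t: 6.9
eef_pos: [587.4, -87.1, 145.5]
tcp_rot: [-3.141, 0.001, 1.668]
contact_force: [-2.7, 1.5, 7.1]
grip_width: 34.9
gripper_force: 30.7
t: 7.32
eef_pos: [587.4, -87.2, 145.5]
tcp_rot: [-3.141, 0.001, 1.673]
contact_force: [-1.9, 0.5, 6.5]
grip_width: 34.5
gripper_force: 30.7
7.3667 [587.4 -87.2 145.5] [-3.141e+00  1.000e-03  1.673e+00] [-0.27  0.48 -0.1   0.99 -0.    1.2 ]
index [251. 231.] 0.73 [565.2 -82.7 142. ]
index [349.  91.] 0.69 [ 494.9 -146.8  142. ]
dial [259. 276.] 0.87 [587.1 -86.4 138. ]
dial [325.  78.] 0.87 [ 487.  -135.8  138. ]
pointer [362.  72.] 0.97 [ 498.2 -135.5  163. ]
pointer [276. 239.] 0.73 [571.3 -83.8 163. ]
```

View pics/w5.png

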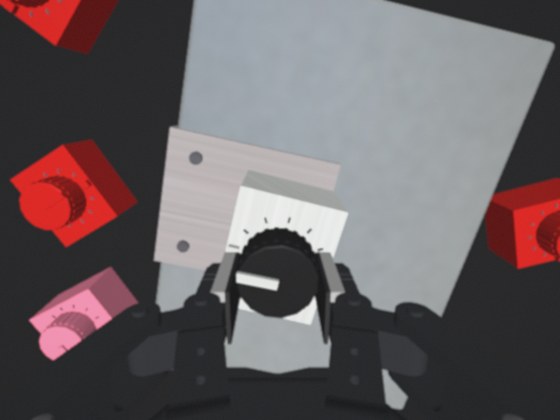

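The pointer now lines up with the rib: the pointer mark is at (276,239) and the index mark at (251,231), within about 5°. I'll release, rise and check.

```bash
python3 -m inch '[[[0,0,0,0],[0,0,0,0],[0,0,0,0],[0,0,0,0],[0,0,0,0]]]' 0.085
python3 -m inch '[[[0,0,-0.01,4],[0,0,-0.01,4],[0,0,-0.01,4],[0,0,0,0],[0,0,0,0]]]'
python3 -m inch '[[[0,0,0,0],[0,0,0,0],[0,0,0,0],[0,0,0,0],[0,0,0,0]]]'
python3 look.py w6.png
```

```text
t: 7.98
eef_pos: [587.8, -86.8, 145.1]
tcp_rot: [-3.141, 0.0, 1.673]
contact_force: [0.3, 0.7, 0.5]
grip_width: 85.0
gripper_force: 0.0
t: 8.4
eef_pos: [588.2, -86.8, 175.5]
tcp_rot: [3.141, 0.0, 1.466]
contact_force: [-0.5, 0.5, -0.3]
grip_width: 84.9
gripper_force: 0.0
t: 8.82
eef_pos: [587.7, -86.7, 175.0]
tcp_rot: [-3.141, -0.0, 1.465]
contact_force: [0.6, 1.0, 0.0]
grip_width: 85.3
gripper_force: 0.0
8.8667 [587.8 -86.7 175.1] [-3.141 -0.     1.464] [-0.27  0.46 -0.06  1.06 -0.    1.41]
index [213. 108.] 0.97 [496.8 -60.7 142. ]
index [240. 239.] 0.76 [566.7 -84.2 142. ]
dial [49. 34.] 0.95 [479.7  25.4 138. ]
dial [228.  96.] 0.77 [484.9 -70.2 138. ]
pointer [224.  93.] 0.95 [499.8 -59.9 163. ]
pointer [253. 243.] 0.57 [571.2 -82.9 163. ]
```

View pics/w6.png

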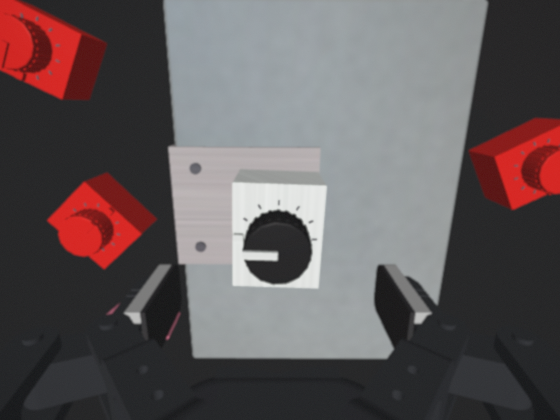

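The pointer ridge, from (256,277) to (255,243), is square to the case and at the rib. The case is centred between the pads at about column 279. I'll descend and grip the case.

```bash
python3 -m inch '[[[0,0,0.01,0],[0,0,0.01,0],[0,0,0.01,0],[0,0,0.01,0],[0,0,0,0]]]'
python3 -m inch '[[[0,0,0.01,0],[0,0,0.01,0],[0,0,0.01,0],[0,0,0,0],[0,0,0,0]]]'
python3 -m inch '[[[0,0,0,0],[0,0,0,0],[0,0,0,0],[0,0,0,0],[0,0,0,0]]]' 0.04 60
python3 -m inch '[[[0,0,0,0],[0,0,0,0],[0,0,0,0],[0,0,0,0],[0,0,0,0]]]'
```

```text
t: 9.48
eef_pos: [586.2, -86.3, 132.4]
tcp_rot: [-3.138, -0.001, 1.464]
contact_force: [-0.6, -0.2, 0.3]
grip_width: 85.2
gripper_force: 0.0
t: 9.9
eef_pos: [587.3, -86.5, 104.5]
tcp_rot: [-3.14, -0.0, 1.464]
contact_force: [0.0, -0.1, -0.4]
grip_width: 84.9
gripper_force: 0.0
t: 10.32
eef_pos: [588.1, -86.7, 106.2]
tcp_rot: [3.141, 0.0, 1.464]
contact_force: [-2.2, 0.4, 5.8]
grip_width: 51.0
gripper_force: 61.8
t: 10.73
eef_pos: [588.1, -86.8, 106.2]
tcp_rot: [3.141, 0.0, 1.464]
contact_force: [-1.9, 1.0, 4.8]
grip_width: 51.2
gripper_force: 61.8
```

The opening is 51 mm, so the case (52 mm) is gripped. I'll lift gently at first and watch the force.

```bash
python3 -m inch '[[[0,0,-0.002,0],[0,0,-0.002,0],[0,0,-0.002,0],[0,0,-0.002,0],[0,0,0,0]]]'
```

```text
t: 11.15
eef_pos: [588.0, -86.8, 113.6]
tcp_rot: [3.141, 0.0, 1.464]
contact_force: [-0.5, -0.1, -3.7]
grip_width: 51.3
gripper_force: 62.7
```

Only the lock's weight shows, so it is free. I'll lift to about +125 mm.

```bash
python3 -m inch '[[[0,0,-0.005,0],[0,0,-0.007,0],[0,0,-0.007,0],[0,0,-0.007,0],[0,0,-0.007,0]]]'
python3 -m inch '[[[0,0,-0.01,0],[0,0,-0.01,0],[0,0,-0.01,0],[0,0,-0.01,0],[0,0,-0.01,0]]]'
python3 -m inch '[[[0,0,-0.01,0],[0,0,-0.01,0],[0,0,-0.01,0],[0,0,-0.005,0],[0,0,0,0]]]'
python3 -m inch '[[[0,0,0,0],[0,0,0,0],[0,0,0,0],[0,0,0,0],[0,0,0,0]]]'
python3 look.py w7.png
python3 - <<'E'
from h import *
p=optics.grab_frame("scene");q=cv2.imread("pics/w7.png")
cv2.imwrite("pics/end.png",np.hstack([cv2.resize(q,(400,300)),cv2.resize(p["frame"][100:310,120:400,::-1],(400,300))]))
E
```

```text
t: 11.57
eef_pos: [588.1, -86.8, 147.4]
tcp_rot: [3.141, 0.0, 1.464]
contact_force: [-0.0, -0.4, -4.5]
grip_width: 51.3
gripper_force: 62.9
t: 11.98
eef_pos: [588.0, -86.7, 197.5]
tcp_rot: [3.141, 0.0, 1.464]
contact_force: [0.2, 1.1, -4.4]
grip_width: 51.1
gripper_force: 62.9
t: 12.4
eef_pos: [588.6, -86.9, 232.8]
tcp_rot: [3.14, 0.0, 1.464]
contact_force: [-0.6, -0.9, -5.4]
grip_width: 50.9
gripper_force: 62.9
t: 12.82
eef_pos: [587.6, -86.6, 230.9]
tcp_rot: [-3.141, -0.0, 1.464]
contact_force: [-0.1, -0.0, -4.5]
grip_width: 51.3
gripper_force: 62.9
12.8667 [587.7 -86.7 231. ] [-3.141 -0.     1.464] [-0.27  0.42  0.04  1.19  0.    1.41]
seat [195. 277.] 0.85 [587.9 -87.2  98. ]
index [309. 216.] 0.94 [ 530.4 -164.1  142. ]
index [323. 160.] 0.91 [ 483.2 -172.3  142. ]
dial [302. 147.] 0.92 [ 474.5 -154.1  138. ]
dial [159. 495.] 0.85 [745.4 -66.4 138. ]
pointer [205. 124.] 0.88 [488.6 -65.9 163. ]
pointer [176. 518.] 0.66 [744.8 -73.2 163. ]
```

View pics/end.png

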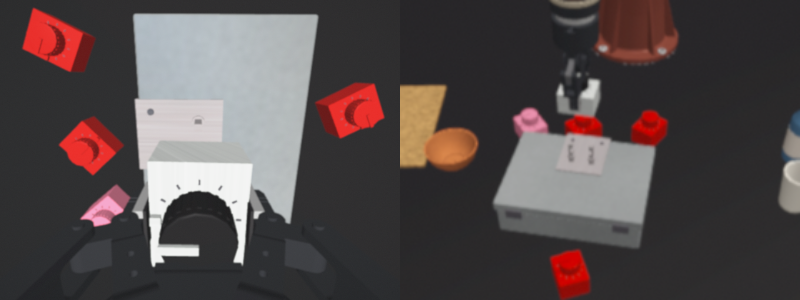

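The lock is held level about 125 mm above its seat, with the dial up and the prongs empty below. The bystanders are in place, so I'm handing in.

```bash
python3 -c "
from station import r
print(r.hand_in())"
```

```text
the job is handed in; nothing more can be done
None
```

I turned the dial two clicks to the rib, then pulled the lock off the prongs by its case. I handed in at about 13 s with it held level, dial up, about 125 mm above its seat; the judge's result was not shown.

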